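Turn the hall tray until the key dish faces front

TASK

Gently push the revolving hall tray round by the brass knobs along its rim, with your fingertips, until the little dish of keys stands squarely in front, in line with the flat brass arrow that lies on the table under the tray. Do not touch, lift or shift the four things standing on the tray, leave everything else on the table as it is, and finish with the tray at rest and your hand clear.

Things in the scene. Friction and masses are not known exactly. Their poses are not given: they have to be found in the camera images.
- tray: Revolving round wooden tray, 300 mm across, 18 mm thick, flat top 50 mm above the table. Origin on the turning axis at its underside; z up; axes turn with it. Turns either way without stops; slight bearing drag (0.08 N m), stops almost at once when not pushed. Four small things stand loose on cork pads, centres 60 mm from the axis, none reaching beyond 95 mm; the rest of the top is bare but for the rim knobs.
- knob0 (a point): Centre of the ball of one of 8 alike brass knobs on the tray's rim: 12 mm post with an 18 mm ball, reaching 34 mm above the tray top; ball centre 25 mm above the tray top, 138 mm from the axis. The knobs are 45 degrees apart; this one is at 22.5 degrees from the tray's x axis. Turns with the tray.
- pointer_tip (a point): Tip of the flat brass arrow, 210 mm from the tray's axis, 6 mm above the table. The arrow (6 mm thick, about 60 mm wide at its head) belongs to the fixed foot, lies on the table, sticks out 60 mm from under the tray and points straight away from the tray's axis: the direction called front, roughly towards the robot.
- front_place (a point): Fixed point in the air at the height of the tray top, 60 mm from the tray's axis in the arrow's direction: where the middle of the key dish has to come.
- dish_c (a point): Centre, half-way up, of the key dish: low open round white ceramic dish, 60 mm across, 26 mm high, with two small keys in it; the only open low dish on the tray. Stands loose on one of the four cork pads.
- vase_c (a point): Centre, half-way up, of the white ceramic bud vase, 46 mm across, 76 mm high with narrow neck. Stands loose on one of the pads.
- jar_c (a point): Centre, half-way up, of the white ceramic trinket jar with closed lid and small knob, 56 mm across, 61 mm high. Stands loose on one of the pads.
- candle_c (a point): 30 mm above the foot of the candle in its low brass holder, 54 mm across, 54 mm high (wick 60). Stands loose on one of the pads.
- seat0 (a point): Middle of a cork pad on the tray top, 60 mm from the axis, 0 degrees from the tray's x axis; turns with the tray.
- seat1 (a point): Middle of a cork pad on the tray top, 60 mm from the axis, 90 degrees from the tray's x axis; turns with the tray.
- seat2 (a point): Middle of a cork pad on the tray top, 60 mm from the axis, 180 degrees from the tray's x axis; turns with the tray.
- seat3 (a point): Middle of a cork pad on the tray top, 60 mm from the axis, 270 degrees from the tray's x axis; turns with the tray.
- bottle_a: Loose green glass bottle, 60 mm across, 170 mm high, on the table left of the tray. Origin at its underside. Leave alone.
- posy: Loose blue ceramic vase, 90 mm across, 92 mm high, left of the tray. Origin at its underside. Leave alone.
- bell: Loose brass hand bell, 60 mm across, 86 mm high, right of the tray. Origin at its underside. Leave alone.
- case: Loose black spectacle case, 160 x 62 x 45 mm, right of the tray. Origin at its underside. Leave alone.
Not all that is in view belongs to the job. Leave any turquoise look-alike of the part that bears jar_c alone. Leave any turquoise look-alike of the part that bears candle_c alone.

How it is judged:
By the outcome, as a careful person would: the job done as asked, in the order asked, and still so for the second after the job is handed in, with the robot touching nothing.
It also fails if it takes over 72 s, if anything falls off the work surface, if the arm or the gripper's body presses on something with over 40 N, if the wrist force passes 120 N, or if a joint passes its speed limit or range.

ROBOT

A 6-joint arm with a two-finger parallel gripper is mounted at the origin on the work surface. World frame = base frame: x ahead of the robot, y to its left, z up, the work surface at z = 0. Lengths are in mm, angles in rad, forces in N, time in s.
With the tool pointing down it reaches from about 350 to 950 mm from the base axis. Payload 17.4 kg.
Tool frame: the origin (TCP) lies at the very end of the fingers, on their centre line; the grasp point (between the pads) lies 19 mm behind it; z points along the fingers, y is the direction in which the jaws open and shut (so a half turn about z gives the same grasp; the last joint's range is limited). The gripper opens to 93 mm and grips with 3 to 60 N. Pads are 15 mm wide; open, the fingers measure 128 mm over their backs; the gripper's body (75 mm by 188 mm) begins 65 mm behind the grasp point.
Start: joints at [1.18, 0.116, 1.442, -0, 1.584, -0.038], TCP at [233.239, 633.429, 218.646] pointing down, gripper open.
Joint ranges: [-2.83, 2.83], [-0.83, 2.19], [0.07, 2.5], [-1.14, 4.28], [0.01, 3], [-2.97, 2.97]. Speed limits (rad/s): [1.89, 1.89, 2.22, 3.14, 3.14, 3.14].

INTERFACE

Orientations are given as [roll, pitch, yaw] about the fixed x, y, z axes, in that order (R = Rz(yaw) Ry(pitch) Rx(roll)).
In Python, from rig import ctrl gives the robot as it stands. The module is installed in compiled form; this text tells all that it offers.
- The arm moves only by the tool apply_moves, never from a script. Its argument "series" is a list of rows, each a list of 3 entries, a list of its own where there are three numbers: the opening, from 0 (shut) to 1 (fully open), then the shift along the tool's x, y, z in mm, then the turn, a rotation vector about the tool's x, y, z in degrees. In form: [[jaw, [dx, dy, dz], [ax, ay, az]], ...]. A call has 1 to 10 rows; each row shifts and turns the commanded pose from where the row before left it, along the tool's axes as they then stand; what a row does not reach is not made up. A row lasts 1/8 s, in which the tool goes at most 62.5 mm and 10.7 degrees, less where a joint would pass 70% of its speed; a pose out of reach is approached as far as the arm can. A call is refused whole if a number of a shift passes 62.5 or a number of a turn 10.7, either way. A call with a gripper value outside its range is refused whole. The fingers move at their own pace and stop on an object; "squeeze" is the grip in N (left out, the last holds). Time passes only in rows, so rows that do not move let the fingers close. It gives the time, the measured TCP pose, the force and the opening at its end, in the units of the state.
- ctrl.sense(): the state, without advancing time (a new reading comes with each control period).
- ctrl.grab_frame(name): name is "scene" or "top" or "wrist"; returns (picture, depth): 400x640x3 uint8, red, green, blue; 400x640 float32, mm along the optical axis (not along the pixel's ray), 0 where there is no reading.
- ctrl.calibration(name): a dict with "fx", "fy", "cx", "cy" (pixels), "T" (4x4, takes a point from camera to world coordinates); the wrist camera has in their place "T_tool_cam" (4x4, takes a point from camera to tool coordinates, whose origin is the TCP and whose axes are the flange's). Camera axes: x right, y up, looking along -z (the intrinsics and any distortion apply to the point x, -y, -z); pixel columns grow to the right and rows downward; lengths in mm; the calibration is good to about 2 mm. A picture is of the moment at which its call begins: read the wrist's pose just before it. calibration takes no time and is no camera call.
- ctrl.close_job(): hands the job in, once; it reports no verdict.
The state is a dict: "time": time; "q": joint angles; "joint_vel": joint speeds; "effort": joint torques, N m; "position": TCP position; "tool_rot": TCP orientation; "ft_force": force on the tool from outside, world axes, zero at the start; "moment": the same for the moment, N m; "opening": opening from 0.0 (shut) to 1.0 (fully open).
Only numpy, scipy, OpenCV 4.12 (cv2) and the standard library are available. Lean on these libraries where they do the work, as an engineer would, in place of code of your own. Each camera call takes 0.05 s, during which the arm holds its last target.

## Working session

There is one attempt and no reset: what is moved stays moved. The work goes in short steps, Python scripts to look and compute and a tool call to move; the robot and the scene stay as the last step left them, time stands still between calls to the robot, and variables do not carry over. Pictures are saved under pics/ and viewed, and the job is handed in when it is done.

Besides the shell and the picture viewer there is one more tool, called after "Call:" by a JSON object that holds its "api" and its "payload", one argument or row to a line. apply_moves: Moves the arm, as the interface text tells. Its arguments: {"type":"object","properties":{"series":{"type":"array","items":{"type":"array"}},"squeeze":{"type":"number"}},"required":["series"]}

```bash
mkdir -p pics
cat > h.py <<'E'
from rig import ctrl
import numpy as np, cv2
def snap(n,f):
    p,d=ctrl.grab_frame(n); cv2.imwrite('pics/'+f+'.png',p[:,:,::-1]); np.save('pics/'+f+'.npy',d); return p,d
E
python3 - <<'E'
from h import *
for n in('scene','top'):
    snap(n,n+'0')
    print(n,{k:(np.round(v,3).tolist()) for k,v in ctrl.calibration(n).items()})
s=ctrl.sense();print({k:np.round(v,3).tolist() for k,v in s.items()})
E
```

```text
scene {'fx': 503.226, 'fy': 503.226, 'cx': 315.4, 'cy': 191.712, 'T': [[0.798, -0.332, 0.503, 1212.338], [0.603, 0.445, -0.663, -961.587], [-0.003, 0.832, 0.555, 867.68], [0.0, 0.0, 0.0, 1.0]]}
top {'fx': 364.16, 'fy': 364.16, 'cx': 319.955, 'cy': 200.725, 'T': [[0.015, 0.991, -0.136, 356.153], [-1.0, 0.019, 0.024, 4.973], [0.027, 0.136, 0.99, 1001.2], [0.0, 0.0, 0.0, 1.0]]}
{'time': 0.1, 'q': [1.18, 0.116, 1.442, 0.0, 1.584, -0.038], 'joint_vel': [-0.0, -0.002, -0.002, -0.002, 0.0, 0.0], 'effort': [0.001, -72.29, -62.386, 0.078, 0.023, -0.0], 'position': [233.169, 633.26, 217.972], 'tool_rot': [-3.141, -0.0, 2.789], 'ft_force': [0.095, -0.943, 0.199], 'moment': [-0.029, -0.008, -0.029], 'opening': 1.002}
```

View pics/scene0.png

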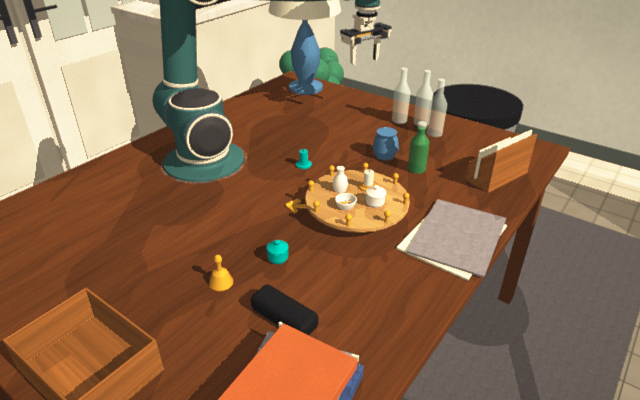

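View pics/top0.png

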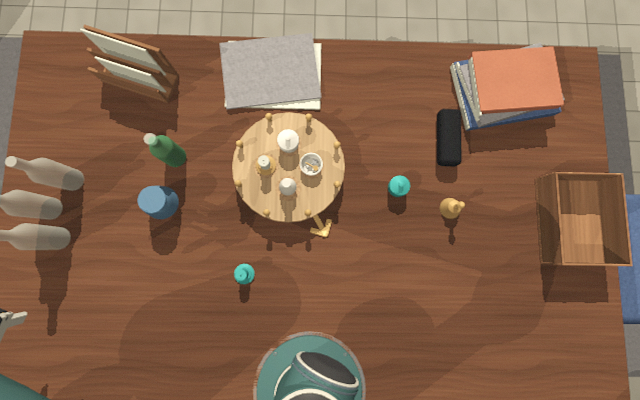

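```bash
cat >> h.py <<'E'
def ray(n,uv,z):
    c=ctrl.calibration(n);T=np.array(c['T']);d=np.array([(uv[0]-c['cx'])/c['fx'],-(uv[1]-c['cy'])/c['fy'],-1]);d=T[:3,:3]@d;o=T[:3,3]
    return o+d*(z-o[2])/d[2]
def proj(n,P):
    c=ctrl.calibration(n);T=np.linalg.inv(np.array(c['T']));p=T[:3,:3]@np.array(P)+T[:3,3]
    return np.array([c['cx']+c['fx']*p[0]/-p[2],c['cy']+c['fy']*p[1]/p[2]])
E
python3 - <<'E'
from h import *
p=cv2.imread('pics/top0.png')
cv2.imwrite('pics/top0c.png',cv2.resize(p[100:250,215:365],None,fx=4,fy=4,interpolation=cv2.INTER_CUBIC))
p=cv2.imread('pics/scene0.png')
cv2.imwrite('pics/scene0c.png',cv2.resize(p[140:250,270:430],None,fx=5,fy=5,interpolation=cv2.INTER_CUBIC))
E
```

```text
(no output)
```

View pics/top0c.png

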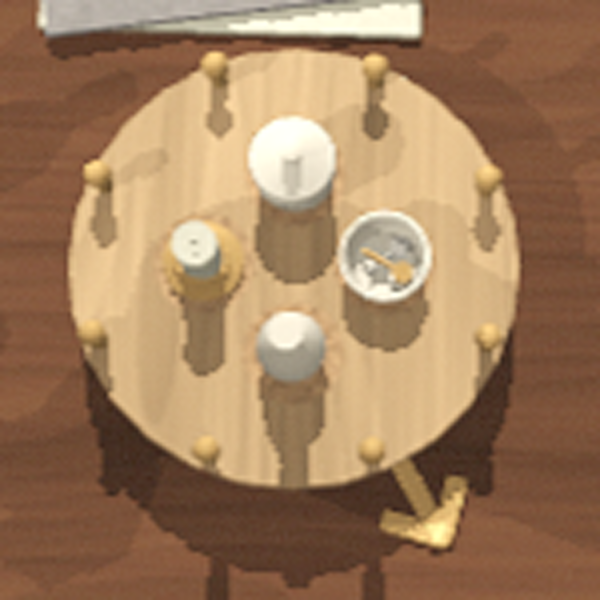

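View pics/scene0c.png

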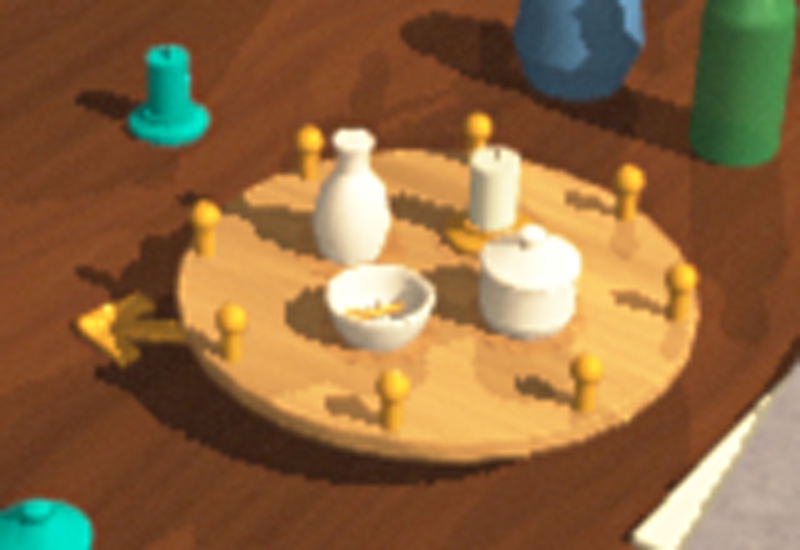

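```bash
cat >> h.py <<'E'
def fit(K):
    from scipy.optimize import least_squares
    K=np.array(K)[:,:2]
    r=least_squares(lambda x:np.hypot(*(K-x[:2]).T)-138,K.mean(0)); return r.x,r.fun
E
python3 - <<'E'
from h import *
f=lambda x,y:(215+(x+.5)/4-.5,100+(y+.5)/4-.5)
k=[(215,66),(376,66),(488,178),(489,336),(372,449),(206,449),(92,333),(98,175)]
K=np.array([ray('top',f(*a),75) for a in k]);c,r=fit(K)
print('c',c,r)
an=np.degrees(np.arctan2(*(K[:,:2]-c).T[::-1]));print(an, (an+0)%45)
for nm,a,z in[('dish',(386,257),74),('tip',(442,550),6),('shaft',(408,462),6),('barb',(383,525),6),('barb2',(465,478),6)]:
    P=ray('top',f(*a),z)[:2];d=P-c;print(nm,P,np.hypot(*d),np.degrees(np.arctan2(d[1],d[0])))
# scene check
g=lambda x,y:(270+(x+.5)/5-.5,140+(y+.5)/5-.5)
ks=[(310,137),(480,127),(629,178),(683,276),(588,368),(393,384),(231,318),(206,214)]
K=np.array([ray('scene',g(*a),75) for a in ks]);c,r=fit(K)
print('c',c,r);an=np.degrees(np.arctan2(*(K[:,:2]-c).T[::-1]));print(an,an%45)
for nm,a,z in[('tip',(75,325),6),('dish',(381,293),74)]:
    P=ray('scene',g(*a),z)[:2];d=P-c;print(nm,P,np.hypot(*d),np.degrees(np.arctan2(d[1],d[0])))
# other objects heights
for nm,uv,z in[('bottle',(150,140),170),('posy',(158,203),92),('tq candle',(244,274),50),('tq jar',(400,186),60),('bell',(460,205),86)]:print(nm,ray('top',uv,z))
E
```

```text
c [580.65585241  67.21170929] [-0.58415653  0.74570728 -0.35634064  0.15756408 -0.62935842  0.20797085
  0.45726646 -0.44785309]
[  23.44782419  -21.82834165  -66.90244156 -111.85453069 -156.82843207
  158.08547777  113.26389039   68.66772119] [23.44782419 23.17165835 23.09755844 23.14546931 23.17156793 23.08547777
 23.26389039 23.66772119]
dish [580.31897986   6.57409225] 60.638552777329274 -90.31830367737548
tip [393.45419104 -35.23844012] 213.40219102086436 -151.30936511132506
shaft [453.17303322 -11.08911218] 149.6091167972057 -148.44146870432547
barb [409.75952916   5.2318079 ] 181.78850754313495 -160.06553470861442
barb2 [442.86613227 -50.35443816] 181.12925219157952 -139.52823677067002
c [581.42323865  68.86074824] [ 1.88699217 -1.31484502  0.71842085  0.6603415   0.87098521 -0.80041205
  1.04055467 -0.28485826]
[ 157.31356522  112.42137927   68.47739068   23.70497443  -22.08370448
  -67.03978379 -111.77836185 -157.15396735] [22.31356522 22.42137927 23.47739068 23.70497443 22.91629552 22.96021621
 23.22163815 22.84603265]
tip [400.5630171  -43.10559481] 212.71314420025584 -148.23931672636456
dish [581.29206378  10.30775227] 58.55314291147616 -90.12835814627834
bottle [605.78284878 382.47828512 170.        ]
posy [467.9556565  385.59128442  92.        ]
tq candle [294.68655849 172.47489814  50.        ]
tq jar [ 529.06671835 -229.0403439    60.        ]
bell [ 478.01952948 -376.41584713   86.        ]
```

The dish is the open low bowl with keys at top pixel (311,164). The others are the jar (288,140), vase (288,186) and candle (264,165), and the turquoise look-alikes are at (400,186) and (244,274). In the close crop, only the (311,164) item is open with keys in it. The arrow points to about -150° and the dish is at about -90°, so I need about 60° clockwise.

Call:
{"api": "apply_moves", "payload": {
  "series": [
    [0,[-32.2,-37.8,0],[0,0,0]],
    [0,[-32.2,-37.8,0],[0,0,0]],
    [0,[-32.2,-37.8,0],[0,0,0]],
    [0,[-32.2,-37.8,0],[0,0,0]],
    [0,[-32.2,-37.8,0],[0,0,0]],
    [0,[-32.2,-37.8,0],[0,0,0]],
    [0,[-32.2,-37.8,0],[0,0,0]],
    [0,[-32.2,-37.8,0],[0,0,0]],
    [0,[-32.2,-37.8,0],[0,0,0]],
    [0,[-32.2,-37.8,0],[0,0,0]]
  ]
}}

```text
time: 1.35
position: [404.9, 165.9, 218.5]
tool_rot: [3.142, 0.0, 2.789]
ft_force: [0.8, 0.3, 0.2]
opening: 0.012
```

Call:
{"api": "apply_moves", "payload": {
  "series": [
    [0,[-32.2,-37.8,0],[0,0,0]],
    [0,[-32.2,-37.8,0],[0,0,0]],
    [0,[-32.2,-37.8,0],[0,0,0]],
    [0,[-32.2,-37.8,0],[0,0,0]],
    [0,[0,0,0],[0,0,-9.9]],
    [0,[0,0,0],[0,0,-9.9]],
    [0,[0,0,0],[0,0,-9.9]],
    [0,[0,0,0],[0,0,-9.9]],
    [0,[0,0,0],[0,0,-9.9]],
    [0,[0,0,0],[0,0,-9.7]]
  ]
}}

```text
time: 2.6
position: [473.3, -18.9, 218.4]
tool_rot: [3.141, -0.0, -2.456]
ft_force: [0.0, -1.1, -0.0]
opening: 0.004
```

Run:
```python
from h import *
s=ctrl.sense();print({k:np.round(s[k],3).tolist() for k in('time','position','tool_rot','opening','q')})
snap('wrist','w1');c=ctrl.calibration('wrist');print({k:np.round(v,3).tolist() for k,v in c.items()})
```

```text
{'time': 2.6, 'position': [473.27, -18.915, 218.371], 'tool_rot': [3.141, -0.0, -2.456], 'opening': 0.004, 'q': [-0.094, -0.333, 1.856, 0.0, 1.62, -2.351]}
{'fx': 357.704, 'fy': 357.704, 'cx': 322.623, 'cy': 196.963, 'T_tool_cam': [[-0.0, 0.967, 0.255, 71.639], [1.0, 0.0, 0.0, 0.89], [0.0, 0.255, -0.967, -165.354], [0.0, 0.0, 0.0, 1.0]]}
```

View pics/w1.png

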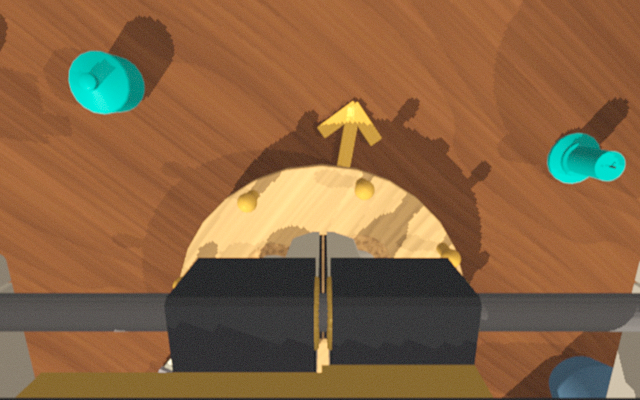

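```bash
cat >> h.py <<'E'
from scipy.spatial.transform import Rotation as Ro
def wray(s,uv,z):
    c=ctrl.calibration('wrist');Tt=np.eye(4);Tt[:3,:3]=Ro.from_euler('xyz',s['tool_rot']).as_matrix();Tt[:3,3]=s['position']
    T=Tt@np.array(c['T_tool_cam']);d=T[:3,:3]@np.array([(uv[0]-c['cx'])/c['fx'],-(uv[1]-c['cy'])/c['fy'],-1]);o=T[:3,3]
    return (o+d*(z-o[2])/d[2])[:2]
E
python3 - <<'E'
from h import *
s=ctrl.sense()
p=cv2.imread('pics/w1.png');cv2.imwrite('pics/w1c.png',cv2.resize(p[80:270,170:480],None,fx=2.5,fy=2.5,interpolation=cv2.INTER_CUBIC))
hsv=cv2.cvtColor(p,cv2.COLOR_BGR2HSV);m=((hsv[...,0]>15)&(hsv[...,0]<32)&(hsv[...,1]>130)&(hsv[...,2]>120)).astype('uint8')
n,l,st,ce=cv2.connectedComponentsWithStats(m)
for i in range(1,n):
    if st[i,4]>30:print(st[i],ce[i])
E
```

```text
[ 307  100   75   71 1909] [348.67836564 131.44630697]
[253 168  40  21  88] [271.27272727 175.78409091]
[354 172  24  28 395] [364.33924051 187.5443038 ]
[202 182  50  41  60] [227.56666667 198.7       ]
[237 182  27  31 424] [248.77122642 199.50235849]
[400 187  26  27 136] [413.27941176 202.58088235]
[386 211  18  13  70] [394.57142857 217.64285714]
[354 212  59  46 890] [380.66067416 238.4494382 ]
[284 226  22  12  76] [294.92105263 230.73684211]
[273 229  15  12  50] [279.62 234.38]
[436 233  26  35 380] [448.68684211 252.71052632]
[245 236  44  22 253] [271.88142292 248.29249012]
[206 248  12  10  34] [211.52941176 253.79411765]
[172 265  20  24  70] [178.67142857 278.94285714]
[314 277   9  73 348] [316.14655172 315.15804598]
[326 277   7  73 327] [329.08256881 314.14067278]
[   17   365   476    32 12223] [270.10701137 383.04450626]
```

View pics/w1c.png

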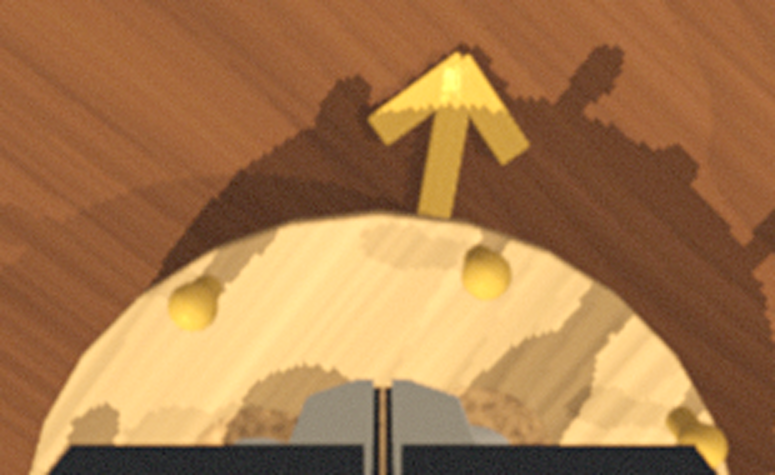

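Run:
```python
from h import *
s=ctrl.sense();f=lambda x,y:(170+(x+.5)/2.5-.5,80+(y+.5)/2.5-.5)
c=np.array([581,68])
A={}
for nm,a,z in[('tip',(464,50),6),('shaft',(434,215),6),('bl',(368,122),6),('br',(529,148),6),('il',(386,145),6),('ir',(511,164),6),('kA',(195,303),75),('kB',(487,272),75),('kC',(706,444),75)]:
    P=wray(s,f(*a),z);A[nm]=P;d=P-c;print(nm,P.round(1),np.hypot(*d).round(1),np.degrees(np.arctan2(d[1],d[0])).round(2))
for u,v in[('tip','shaft'),('tip',None)]:
    d=A[u]-(A[v] if v else (A['bl']+A['br'])/2);print(np.degrees(np.arctan2(d[1],d[0])))
d=A['bl']-A['br'];print(np.degrees(np.arctan2(d[1],d[0])))
print(fit([A['kA'],A['kB'],A['kC']]))
# centre via knobs A,B at known relative angle
```

```text
tip [394.  -40.4] 216.1 -149.89
shaft [453.5  -5.6] 147.2 -150.02
bl [441.4 -52.1] 184.2 -139.3
br [406.5   6.6] 185.0 -160.6
il [443.9 -40.3] 174.7 -141.71
ir [416.3   5.2] 176.3 -159.14
kA [525.9 -61.3] 140.5 -113.09
kB [450.4  11.5] 142.3 -156.61
kC [447.6 118.2] 142.6 159.39
-149.5910596810476
-149.41495059582684
-59.25248829792703
(array([576.18788884,  67.50558716]), array([ 0.2490564 , -0.34915664,  0.24544745]))
```

Call:
{"api": "apply_moves", "payload": {
  "series": [
    [0,[0,0,40],[0,0,0]],
    [0,[0,0,40],[0,0,0]],
    [0,[0,0,35],[0,0,0]],
    [0,[0,0,25],[0,0,0]],
    [0,[0,0,15],[0,0,0]],
    [0,[0,0,0],[0,0,0]]
  ]
}}

```text
time: 3.4
position: [473.1, -18.9, 63.1]
tool_rot: [3.141, -0.001, -2.462]
ft_force: [-0.4, 0.7, 1.2]
opening: 0.006
```

Call:
{"api": "apply_moves", "payload": {
  "series": [
    [0,[-0.05,2.4,0],[0,0,1]],
    [0,[-0.05,2.4,0],[0,0,1]],
    [0,[-0.05,2.4,0],[0,0,1]],
    [0,[-0.05,2.4,0],[0,0,1]],
    [0,[-0.05,2.4,0],[0,0,1]],
    [0,[-0.05,2.4,0],[0,0,1]],
    [0,[-0.05,2.4,0],[0,0,1]],
    [0,[-0.05,2.4,0],[0,0,1]]
  ]
}}

```text
time: 4.4
position: [462.5, -3.0, 63.7]
tool_rot: [-3.142, -0.0, -2.602]
ft_force: [0.2, -1.0, 0.4]
opening: 0.003
```

Run:
```python
from h import *
snap('scene','s2');p,_=snap('top','t2')
p=cv2.imread('pics/t2.png');a=cv2.resize(p[100:250,215:365],None,fx=3,fy=3)
p=cv2.imread('pics/s2.png');b=cv2.resize(p[100:250,250:430],None,fx=3,fy=3)[:, :340]
cv2.imwrite('pics/c2.png',np.hstack([a,b]))
```

```text
(no output)
```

View pics/c2.png

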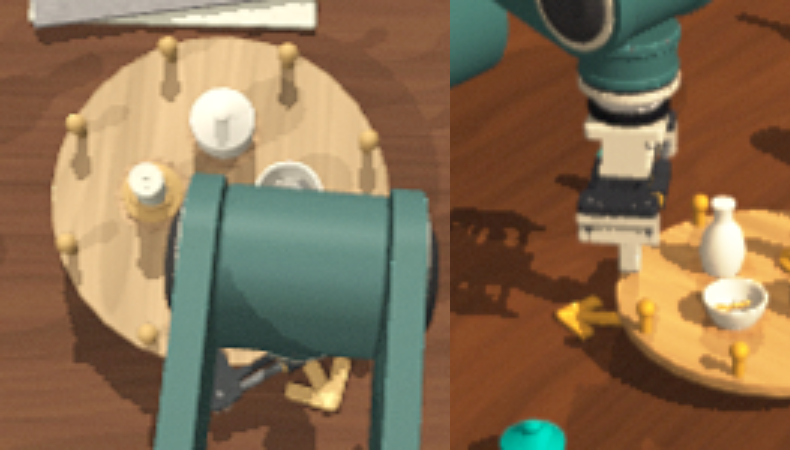

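The tray is turning cleanly clockwise by about 3°, with low force. I'll continue the arc.

Call:
{"api": "apply_moves", "payload": {
  "series": [
    [0,[-0.05,2.4,0],[0,0,1]],
    [0,[-0.12,3.6,0],[0,0,1.5]],
    [0,[-0.17,4.8,0],[0,0,2]],
    [0,[-0.17,4.8,0],[0,0,2]],
    [0,[-0.17,4.8,0],[0,0,2]],
    [0,[-0.17,4.8,0],[0,0,2]],
    [0,[-0.17,4.8,0],[0,0,2]],
    [0,[-0.17,4.8,0],[0,0,2]],
    [0,[-0.17,4.8,0],[0,0,2]],
    [0,[-0.17,4.8,0],[0,0,2]]
  ]
}}

```text
time: 5.75
position: [446.7, 38.6, 63.6]
tool_rot: [3.142, -0.0, -2.926]
ft_force: [-0.6, -0.7, 0.5]
opening: 0.004
```

Call:
{"api": "apply_moves", "payload": {
  "series": [
    [0,[-0.17,4.8,0],[0,0,2]],
    [0,[-0.17,4.8,0],[0,0,2]],
    [0,[-0.17,4.8,0],[0,0,2]],
    [0,[-0.17,4.8,0],[0,0,2]],
    [0,[-0.17,4.8,0],[0,0,2]],
    [0,[-0.17,4.8,0],[0,0,2]],
    [0,[-0.17,4.8,0],[0,0,2]],
    [0,[-0.17,4.8,0],[0,0,2]],
    [0,[-0.12,3.6,0],[0,0,1.5]],
    [0,[-0.05,2.4,0],[0,0,1]]
  ]
}}

```text
time: 7.0
position: [445.2, 82.7, 63.6]
tool_rot: [-3.142, -0.0, 3.036]
ft_force: [-0.5, -1.2, -0.9]
opening: 0.004
```

Run:
```python
from h import *
s=ctrl.sense();d=np.array(s['position'])[:2]-[580.5,68];print(s['time'],np.hypot(*d),np.degrees(np.arctan2(d[1],d[0])),s['tool_rot'])
snap('scene','s3');snap('top','t3')
p=cv2.imread('pics/t3.png');a=cv2.resize(p[100:250,215:365],None,fx=3,fy=3)
p=cv2.imread('pics/s3.png');b=cv2.resize(p[100:250,250:430],None,fx=3,fy=3)[:, :340]
cv2.imwrite('pics/c3.png',np.hstack([a,b]))
```

```text
7.0 136.12539664822037 173.7974045696258 [-3.14154775e+00 -1.31178335e-04  3.03562124e+00]
```

View pics/c3.png

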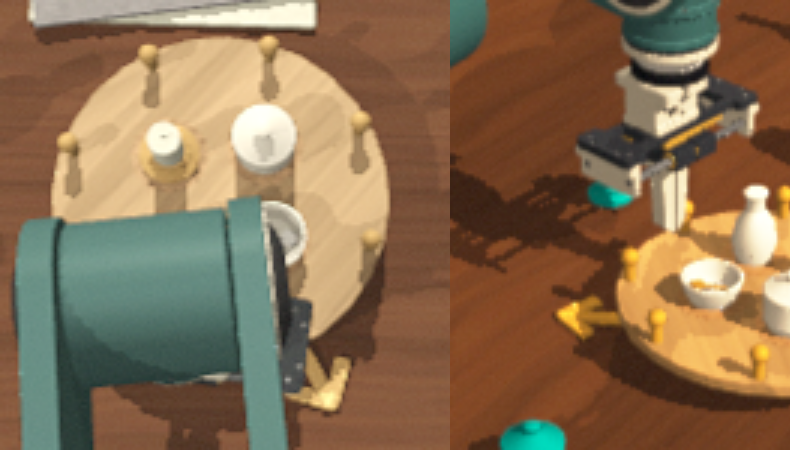

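Run:
```python
from h import *
f=lambda x,y:(215+(x+.5)/3-.5,100+(y+.5)/3-.5)
c=np.array([580.66,67.2])
for a in[(149,55),(268,46),(360,121),(371,240),(67,143)]:
    d=ray('top',f(*a),75)[:2]-c;t=np.degrees(np.arctan2(d[1],d[0]));print(np.hypot(*d),t,t%45)
```

```text
137.09782819395608 28.368011116905397 28.368011116905397
137.32142036724707 -16.615517859077215 28.384482140922785
137.68052834892578 -61.797131226062774 28.202868773937226
138.1122705642452 -107.23934012922285 27.760659870777147
138.8296578836318 73.56567757703799 28.565677577037988
```

Turned 40° so far, with about 19.6° left. I'll go to about 18.5°, then back off and measure.

Call:
{"api": "apply_moves", "payload": {
  "series": [
    [0,[-0.05,2.4,0],[0,0,1]],
    [0,[-0.12,3.6,0],[0,0,1.5]],
    [0,[-0.17,4.8,0],[0,0,2]],
    [0,[-0.17,4.8,0],[0,0,2]],
    [0,[-0.17,4.8,0],[0,0,2]],
    [0,[-0.17,4.8,0],[0,0,2]],
    [0,[-0.17,4.8,0],[0,0,2]],
    [0,[-0.17,4.8,0],[0,0,2]],
    [0,[-0.17,4.8,0],[0,0,2]],
    [0,[-0.12,3.6,0],[0,0,1.5]]
  ]
}}

```text
time: 8.35
position: [457.2, 124.1, 63.6]
tool_rot: [3.142, -0.0, 2.721]
ft_force: [-1.2, -0.0, -0.2]
opening: 0.004
```

Call:
{"api": "apply_moves", "payload": {
  "series": [
    [0,[0,1.2,0],[0,0,0.5]],
    [0,[0,0,0],[0,0,0]]
  ]
}}

```text
time: 8.6
position: [457.7, 125.0, 63.6]
tool_rot: [3.142, 0.0, 2.714]
ft_force: [0.2, -0.3, 0.4]
opening: 0.006
```

Run:
```python
from h import *
s=ctrl.sense();d=np.array(s['position'])[:2]-[580.5,68];print(s['time'],np.hypot(*d),np.degrees(np.arctan2(d[1],d[0])),s['tool_rot'])
snap('scene','s4');snap('top','t4');snap('wrist','w4')
p=cv2.imread('pics/t4.png');cv2.imwrite('pics/t4c.png',cv2.resize(p[100:250,215:365],None,fx=4,fy=4,interpolation=cv2.INTER_CUBIC))
p=cv2.imread('pics/s4.png');cv2.imwrite('pics/s4c.png',cv2.resize(p[140:250,270:430],None,fx=5,fy=5,interpolation=cv2.INTER_CUBIC))
```

```text
8.6 135.4241511729869 155.10774707304893 [3.14155447e+00 3.40866702e-06 2.71389122e+00]
```

View pics/t4c.png

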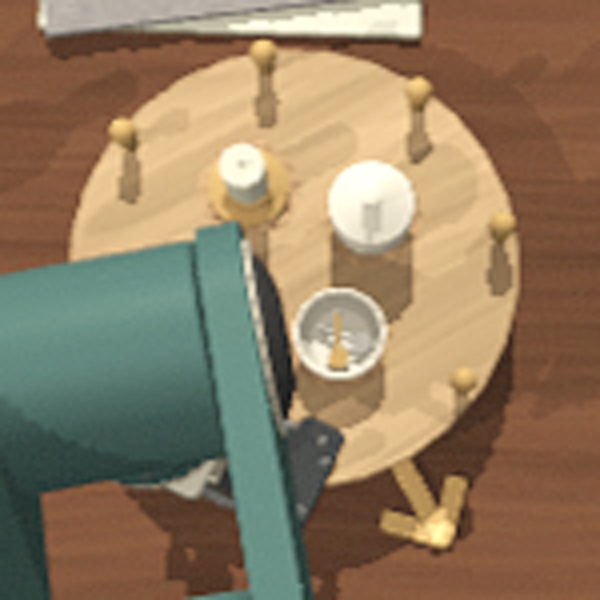

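View pics/s4c.png

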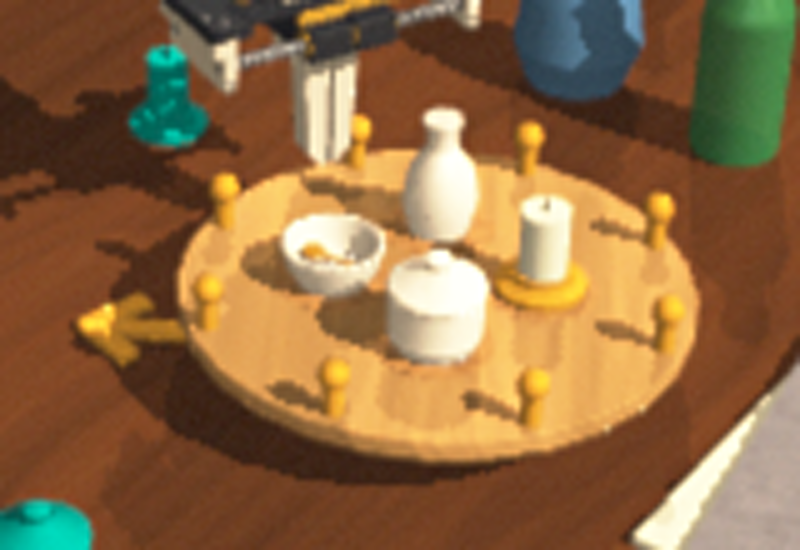

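View pics/w4.png

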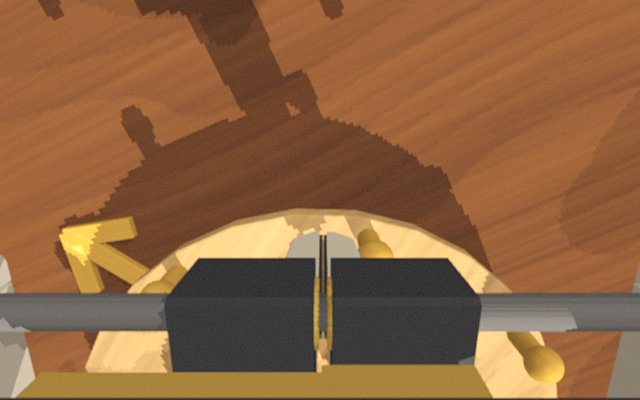

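Run:
```python
from h import *
f=lambda x,y:(215+(x+.5)/4-.5,100+(y+.5)/4-.5)
g=lambda x,y:(270+(x+.5)/5-.5,140+(y+.5)/5-.5)
an=lambda d:np.degrees(np.arctan2(d[1],d[0]))
c=np.array([580.66,67.2])
for a in[(264,53),(419,91),(502,226),(463,380),(123,131)]:
    d=ray('top',f(*a),75)[:2]-c;print(np.hypot(*d).round(1),an(d).round(2),(an(d)%45).round(2))
d=ray('top',f(341,334),75)[:2]-c;print('dish',np.hypot(*d),an(d))
K=np.array([ray('scene',g(*a),75) for a in[(225,186),(208,289),(336,374),(535,383),(669,308),(660,207),(531,134),(361,129)]])
c2,r=fit(K);print(c2,r.round(1));print([(an(k[:2]-c2)%45).round(2) for k in K])
d=ray('scene',g(333,242),75)[:2]-c2;print('dish',np.hypot(*d),an(d))
```

```text
137.7 9.48 9.48
138.1 -35.58 9.42
137.8 -80.89 9.11
137.7 -125.8 9.2
138.7 54.71 9.71
dish 61.41352871533551 -147.98844604706255
[581.79505931  68.41079023] [ 0.7  0.7  0.7  0.3 -0.3  0.4  2.3 -1.5]
[np.float64(9.05), np.float64(10.18), np.float64(9.93), np.float64(9.57), np.float64(9.88), np.float64(9.15), np.float64(9.42), np.float64(8.61)]
dish 60.59960554102231 -146.9932335731614
```

Dish at about -148.1° and arrow at about -149.7°, so 1.7° more. Then back off and lift away.

Call:
{"api": "apply_moves", "payload": {
  "series": [
    [0,[0,1.4,0],[0,0,0.6]],
    [0,[0,1.4,0],[0,0,0.6]],
    [0,[0,1.2,0],[0,0,0.5]],
    [0,[0,0,0],[0,0,0]],
    [0,[0,-4,0],[0,0,0]],
    [0,[0,-8,0],[0,0,0]],
    [0,[0,0,-15],[0,0,0]],
    [0,[0,0,-40],[0,0,0]],
    [0,[0,0,-50],[0,0,0]],
    [0,[0,0,-50],[0,0,0]]
  ]
}}

```text
time: 10.0
position: [453.8, 117.7, 221.5]
tool_rot: [3.141, 0.001, 2.684]
ft_force: [-0.4, -0.4, -0.4]
opening: 0.009
```

Run:
```python
from h import *
s=ctrl.sense();print(s['time'],s['position'],s['tool_rot'])
snap('wrist','w5')
```

```text
10.0 [453.78066473 117.69938546 221.47241771] [3.14089235e+00 8.08974438e-04 2.68388605e+00]
```

View pics/w5.png

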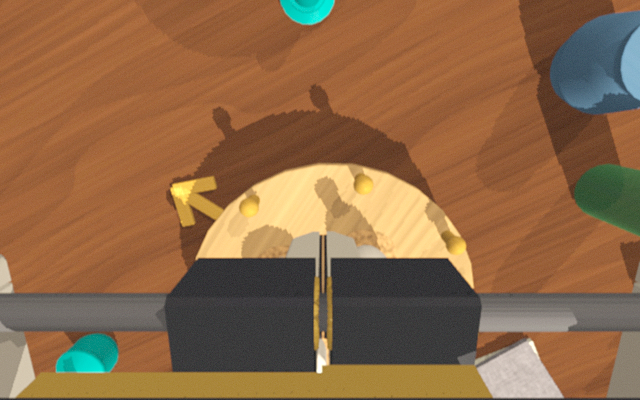

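Call:
{"api": "apply_moves", "payload": {
  "series": [
    [0,[36,31,0],[0,0,0]],
    [0,[36,31,0],[0,0,0]],
    [0,[36,31,0],[0,0,0]],
    [0,[36,31,0],[0,0,0]],
    [0,[36,31,0],[0,0,0]],
    [0,[36,31,0],[0,0,0]],
    [0,[36,31,0],[0,0,0]],
    [0,[36,31,0],[0,0,0]],
    [0,[0,0,0],[0,0,0]]
  ]
}}

```text
time: 11.18
position: [303.9, 469.4, 219.0]
tool_rot: [-3.142, -0.0, 2.687]
ft_force: [-0.2, 0.2, -0.9]
opening: 0.01
```

Run:
```python
from h import *
s=ctrl.sense();print(s['time'],s['position'])
snap('scene','s6');snap('top','t6')
p=cv2.imread('pics/t6.png');cv2.imwrite('pics/t6c.png',cv2.resize(p[100:250,215:365],None,fx=4,fy=4,interpolation=cv2.INTER_CUBIC))
p=cv2.imread('pics/s6.png');cv2.imwrite('pics/s6c.png',cv2.resize(p[140:250,270:430],None,fx=5,fy=5,interpolation=cv2.INTER_CUBIC))
```

```text
11.175 [303.8799993  469.42743225 219.00837469]
```

View pics/t6c.png

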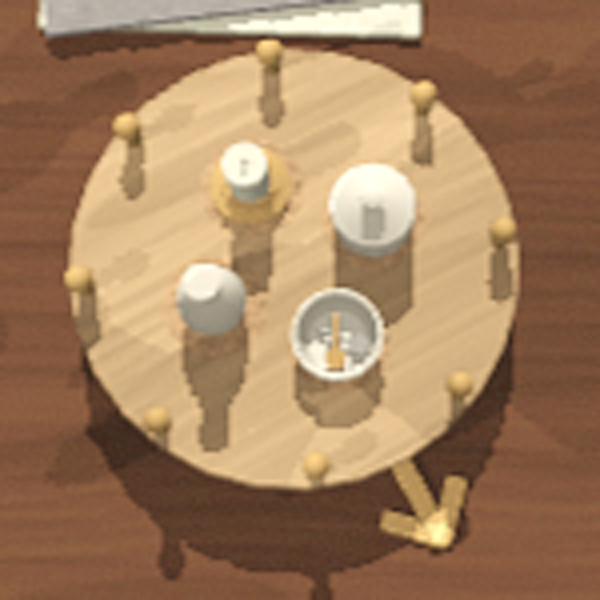

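View pics/s6c.png

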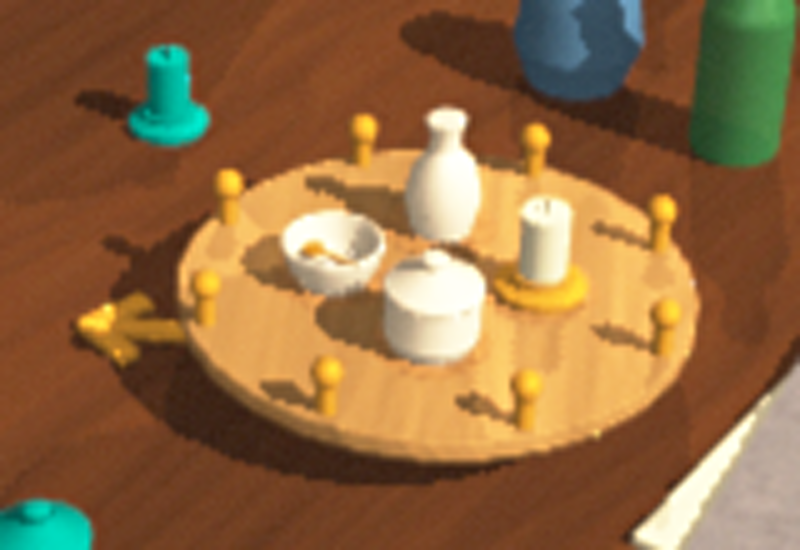

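View pics/t6.png

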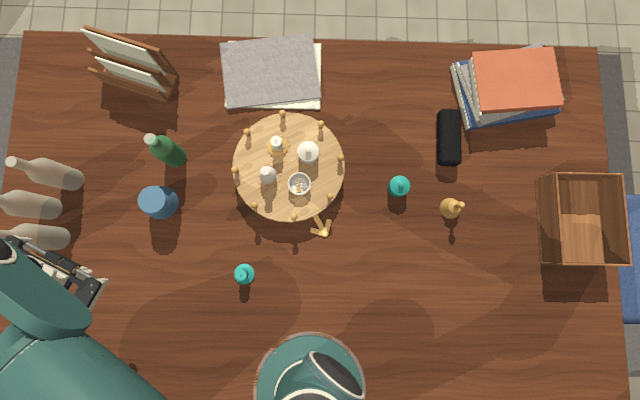

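```bash
python3 - <<'E'
from h import *
f=lambda x,y:(215+(x+.5)/4-.5,100+(y+.5)/4-.5)
g=lambda x,y:(270+(x+.5)/5-.5,140+(y+.5)/5-.5)
an=lambda d:np.degrees(np.arctan2(d[1],d[0]))
for n,F,ks,dc,tip in[('top',f,[(269,52),(424,94),(503,231),(460,384),(316,464),(158,419),(78,279),(126,126)],(337,334),(440,549)),('scene',g,[(229,183),(206,281),(327,370),(527,383),(666,311),(663,208),(537,136),(364,128)],(333,240),(75,325))]:
    K=np.array([ray(n,F(*a),75) for a in ks]);c,r=fit(K);A=np.array([an(k[:2]-c)%45 for k in K])
    d=ray(n,F(*dc),75)[:2]-c;t=ray(n,F(*tip),6)[:2]-c
    print(n,c,A.round(1),'seat',A.mean()-157.5,'dish',np.hypot(*d),an(d),'tip',an(t))
E
python3 - <<'E'
import cv2,numpy as np
a=cv2.imread('pics/top0.png');b=cv2.imread('pics/t6.png')
print('moved elsewhere:')
d=cv2.absdiff(a,b).max(2)>40
for nm,(x0,x1,y0,y1) in dict(bottle=(140,190,125,170),posy=(135,182,180,222),bell=(435,468,190,222),case=(430,465,105,170),tqj=(385,412,172,200),tqc=(230,258,260,288),arrow=(308,335,222,240)).items(): print(nm,d[y0:y1,x0:x1].sum())
E
```

```text
top [581.11843872  67.63162754] [7.9 7.6 7.5 7.8 7.9 8.2 8.3 8.2] seat -149.59001841494685 dish 60.74529822127227 -149.96089486819258 tip -151.50924248517515
scene [581.75704136  69.28456067] [7.7 7.1 7.5 7.6 8.1 8.3 7.8 8. ] seat -149.74669915933686 dish 61.13446130543183 -148.24705232489003 tip -148.1896999001687
moved elsewhere:
bottle 0
posy 0
bell 3
case 0
tqj 0
tqc 0
arrow 41
```

```bash
python3 -c "
from h import *
print(ctrl.close_job())"
```

```text
the job is handed in; nothing more can be done
None
```

I turned the tray about 60° clockwise by pushing one rim knob with the closed fingertips. The key dish now stands in front, in line with the arrow, and the job was handed in at about 11 s. The hand was clear, well to the left of the tray. No verdict is reported, so these are my own measurements.

- **Alignment:** The tray's pad under the dish measured -149.6° from the top camera and -149.7° from the scene camera. The dish itself measured -150.0° and -148.2°. I took the arrow direction as about -149.7°.
- **Where the readings disagree:** The arrow tip alone read -151.5° from the top camera and -148.2° from the scene camera. The two differ in opposite directions, within the roughly 2 mm calibration error. The wrist camera's reading of the whole arrow gave -149.4° to -150.0°.
- **Other things:** The four items were upright on their pads. Comparing before and after pictures showed no movement of the bottle, posy, bell, case or the turquoise look-alikes. The picture changed by 41 pixels around the arrow, which I put down to the shadow and knob there.
- **Forces and rest:** Measured force after each move stayed under about 2 N. I backed the fingers off the knob before lifting. I didn't compare two pictures for stillness, but the final reading was within 0.1° of where the last push should have left the tray.

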